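# Load the wide jar into the sample carousel

### The job

Turn the sample carousel by its centre grip until the one wide round cup stands at the metal arrow on its base. Then take the wide round jar from the bench and stand it upright, fully down, in that cup, leaving the cup at the arrow.

Things in the scene. Friction and masses are not known exactly. Their poses are not given: they have to be found in the camera images.
- carousel (a joint): Turntable angle, rad: 0 with the wide cup exactly at the base's flat aluminium arrow, growing anticlockwise seen from above; starts at 0.5 to 1.35, range -2.6 to 2.6. Friction (0.1 N m) holds it where left. A 250 mm grey disc, top 30 mm above the bench, on a fixed base. The arrow (20 mm high) is on the robot's side, reaching 177 mm from the axis; the base may be turned by 0.5 rad.
- carousel_grip (a point): Centre of the black grip bar on the turntable's upright axis, 80 mm above the bench. The bar is 60 mm long, 16 mm thick and 40 mm high (60 to 100 mm above the bench); pinch it across its thickness from above and twist. Axes turn with the disc: x across the bar's thickness, pointing away from the wide cup; y along the bar; z up.
- wide_cup (a point): Centre of the inner floor of the wide round white cup, 33 mm above the bench, 85 mm from the axis; 62 mm wide inside, 68 mm outside, rim 13 mm above this point. Axes as the grip's: y along its circle, z up. The other cups, a quarter turn apart, are too narrow: opposite a square one (34 mm inside), at the sides two small round ones (30 mm), one with a vial reaching 92 mm above the bench.
- jar_center (a point): Centre, half-way up, of the wide round jar on the bench: clear with a white lid, 46 mm in diameter (lid 47 mm, from 62 mm up), 80 mm tall, about 0.15 kg; this point is 40 mm above its underside, z along its axis. A slim round vial (27 mm) and a small square bottle (32 mm), both 70 mm tall, stand near, at least 95 mm off centre to centre; they are not wanted.

How it is judged:
By the outcome, as a careful person would: the job done as asked, in the order asked, and still so for the second after the job is handed in, with the robot touching nothing.
It also fails if it takes over 54 s, if anything falls off the work surface, if the arm or the gripper's body presses on something with over 40 N, if the wrist force passes 120 N, or if a joint passes its speed limit or range.

### The arm

A 6-joint arm with a two-finger parallel gripper is mounted at the origin on the work surface. World frame = base frame: x ahead of the robot, y to its left, z up, the work surface at z = 0. Lengths are in m, angles in rad, forces in N, time in s.
With the tool pointing down it reaches from about 0.35 to 0.925 m from the base axis. Payload 6.4 kg.
Tool frame: the origin (TCP) lies on the centre line of the jaws, within the pads' length; the fingertips stand 19 mm ahead of it and the grasp point (between the pads) is the TCP; z points along the fingers, y is the line along which they close (so a half turn about z gives the same grasp; the last joint's range is limited). The gripper opens to 94 mm and grips with 3 to 60 N. Pads are 16 mm wide; open, the fingers measure 119 mm over their backs; the gripper's body (75 mm by 177 mm) begins 78 mm behind the grasp point.
Start: joints at [1.148, 0.245, 1.558, -0, 1.339, -0.174], TCP at [0.16, 0.63, 0.224] pointing down, gripper open.
Joint ranges: [-3.13, 3.13], [-1.02, 2.26], [0.13, 2.54], [-0.95, 4.09], [0.21, 2.88], [-2.74, 2.74]. Speed limits (rad/s): [2.57, 2.57, 3.14, 3.14, 3.14, 3.14].

### API

Orientations are given as a 3x3 rotation matrix whose columns are the frame's x, y, z axes.
In Python, from bench import * gives the robot as it stands. The module is installed in compiled form; this text tells all that it offers. Calls block until the motion is done:
- goto(position, orientation): joint-space move of the TCP to a pose.
- line_to(position, rotation=None, feed=0.15): straight line of the TCP; rotation=None keeps the orientation; feed is the mean speed in m/s.
- move_j(angles): joint-space move.
- release() and close_gripper(grip_force=None): open the fingers fully, or close them until they stop; grip_force is the grip in N (None keeps the last).
- sleep(seconds).
- inverse_kinematics(position, orientation): joint angles nearest the present ones, or None.
- sense(): the state.
- camera(name): name is "scene" or "side" or "wrist"; returns the picture (400x640x3 uint8, red, green, blue); there is no depth.
- camera_params(name): a dict with "intrinsics" (3x3 intrinsics, pixels), "distortion" ([k1, k2, p1, p2, k3] as OpenCV has them; the pictures are not rectified), "rvec" (rotation vector, rad) and "tvec" (3), from world to camera coordinates, as OpenCV has them. Camera axes: x right, y down, z forward; pixel columns grow to the right and rows downward; lengths in m; the calibration is good to about 2 mm. A picture is of the moment at which its call begins: read the wrist's pose just before it. camera_params takes no time and is no camera call; for the wrist camera it gives the pose at the moment of the call.
A pose or a line that the arm cannot do raises IKError and nothing moves.
- sign_off(): hands the job in; it is judged then, once.
The state is a dict: "t": time; "qpos": joint angles; "qd": joint speeds; "joint_efforts": joint torques, N m; "tcp_pos": TCP position; "orientation": TCP orientation; "wrist_force": force on the tool from outside, world axes, zero at the start; "torque": the same for the moment, N m; "opening": finger opening in m; "grip_force": force on a finger pad.
Only numpy, scipy, OpenCV 4.12 (cv2) and the standard library are available. Lean on these libraries where they do the work, as an engineer would, in place of code of your own. Each camera call takes 0.05 s, during which the arm holds its last target. There are 200 camera calls.

## Working session

There is one attempt and no reset: what is moved stays moved. The work goes in short steps, each a Python script; the robot and the scene stay as the last script left them, time stands still between calls to the robot, and variables do not carry over. Pictures are saved under pics/ and viewed, at most 10 in all, crops included, and the job is handed in when it is done.

```bash
mkdir -p pics; python3 - <<'E'
from bench import *
import cv2,numpy as np
a=camera("scene");b=camera("side")
cv2.imwrite("pics/a.png",a[:,:,::-1]);cv2.imwrite("pics/b.png",b[:,:,::-1])
for n in("scene","side","wrist"):
    p=camera_params(n);R=cv2.Rodrigues(p["rvec"])[0];print(n,p["intrinsics"].tolist(),p["distortion"],(-R.T@p["tvec"]).round(3),R[2].round(2))
print(sense())
E
```

```text
scene [[408.21965100872393, 0.0, 319.4183902879705], [0.0, 408.21965100872393, 199.4121307019807], [0.0, 0.0, 1.0]] [-0.09787811  0.          0.          0.          0.        ] [ 0.904 -0.273  0.68 ] [-0.46  0.33 -0.82]
side [[419.7509071694623, 0.0, 322.4509957121703], [0.0, 419.7509071694623, 200.18763901923816], [0.0, 0.0, 1.0]] [-0.10343052  0.          0.          0.          0.        ] [ 0.081 -0.628  0.551] [ 0.54  0.65 -0.54]
wrist [[353.8250082934963, 0.0, 323.8106119825073], [0.0, 353.8250082934963, 199.65963108379538], [0.0, 0.0, 1.0]] [-0.01040301  0.          0.          0.          0.        ] [0.091 0.647 0.383] [ 0.23 -0.06 -0.97]
{'t': 0.1, 'qpos': array([ 1.14790738e+00,  2.45729585e-01,  1.55888340e+00,  1.21187590e-05,
        1.33869206e+00, -1.74071421e-01]), 'qd': array([ 0.00037752, -0.0031937 , -0.00439327, -0.00075781, -0.00055876,
        0.00064914]), 'joint_efforts': array([ 7.88074613e-04, -4.16914594e+01, -3.15526628e+01,  6.86799805e-02,
        3.09147814e-02, -1.76181288e-05]), 'tcp_pos': array([0.15983064, 0.6295222 , 0.22346957]), 'orientation': array([[-9.69203494e-01,  2.46260185e-01, -7.13514007e-04],
       [ 2.46261026e-01,  9.69202292e-01, -1.55670076e-03],
       [ 3.08185993e-04, -1.68447051e-03, -9.99998534e-01]]), 'wrist_force': array([ 0.06040425, -0.2265742 , -0.55144211]), 'torque': array([-0.02743077, -0.00956759,  0.02583089]), 'grip_force': 0.0, 'opening': 0.09399750024600252}
```

View pics/a.png

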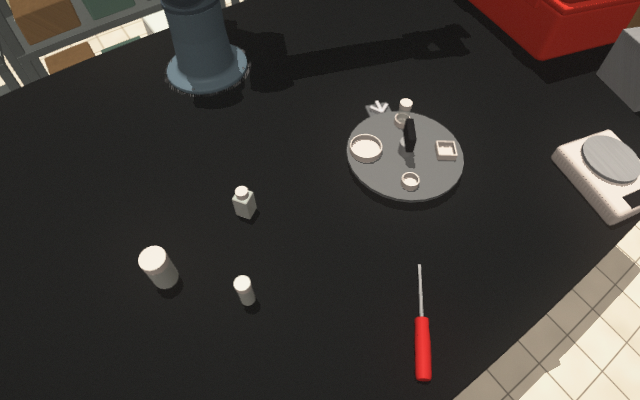

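View pics/b.png

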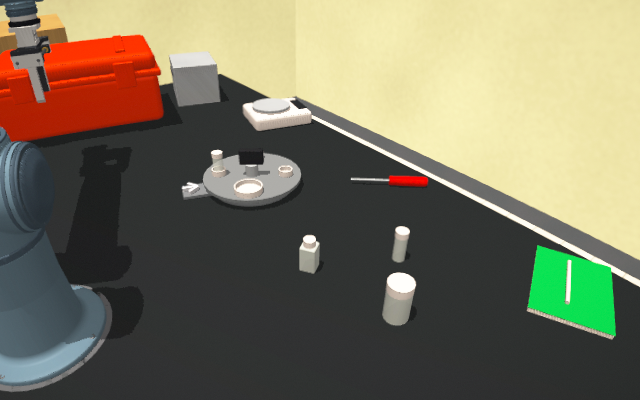

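The scene view shows the carousel at about (405,155), wide cup (366,148), arrow (378,107) and jar lid (153,257). In the side view the jar lid is at (400,286) and the wide cup at (248,188).

```bash
cat > h.py <<'E'
import cv2,numpy as np
from bench import *
def ray(p,uv,z):
    uv=np.asarray(uv,float).reshape(-1,1,2)
    n=cv2.undistortPoints(uv,p["intrinsics"],p["distortion"]).reshape(-1,2)
    R=cv2.Rodrigues(np.asarray(p["rvec"],float))[0];c=-R.T@np.ravel(p["tvec"])
    d=np.c_[n,np.ones(len(n))]@R
    return c+d*((z-c[2])/d[:,2])[:,None]
def circ(P):
    A=np.c_[2*P[:,:2],np.ones(len(P))];s=np.linalg.lstsq(A,(P[:,:2]**2).sum(1),rcond=None)[0]
    return s[:2],np.sqrt(s[2]+s[:2]@s[:2])
def blobs(m,amin=20):
    cs,_=cv2.findContours(m.astype(np.uint8),cv2.RETR_EXTERNAL,cv2.CHAIN_APPROX_NONE)
    return [c[:,0,:] for c in cs if cv2.contourArea(c)>amin]
def down(yaw): # tool y axis along angle yaw, z down
    c,s=np.cos(yaw),np.sin(yaw);y=np.array([c,s,0]);z=np.array([0,0,-1.])
    return np.c_[np.cross(y,z),y,z]
E
python3 - <<'E'
from h import *
for n,f,roi in(("scene","a",(340,85,475,215)),("side","b",(170,140,310,215))):
    im=cv2.imread(f"pics/{f}.png");p=camera_params(n);g=im.max(2)
    m=np.zeros_like(g);x0,y0,x1,y1=roi;m[y0:y1,x0:x1]=g[y0:y1,x0:x1]>70
    for c in blobs(m,300):
        P=ray(p,c,.03);q,r=circ(P)
        for _ in range(6):
            k=abs(np.hypot(*(P[:,:2]-q).T)-r)<.006;q,r=circ(P[k])
        print(n,"disc",q,r,k.sum(),len(k))
    m=(g>120)
    for c in blobs(m,15):
        if 100<c[:,0].mean()<480 and 80<c[:,1].mean()<330:
            print(c.mean(0).round(1),cv2.contourArea(c),[ray(p,c.mean(0),z)[0,:2].round(3).tolist() for z in(.02,.046,.07,.08)])
    cv2.imwrite(f"pics/c{f}.png",cv2.resize(im[y0:y1,x0:x1],None,fx=4,fy=4,interpolation=2))
E
```

```text
scene disc [0.5398291  0.20992333] 0.12452906523758676 265 336
[241.6 283.5] 231.5 [[0.6, -0.219], [0.612, -0.221], [0.623, -0.223], [0.628, -0.224]]
[421.4 323.5] 966.0 [[0.832, -0.011], [0.835, -0.022], [0.837, -0.031], [0.839, -0.035]]
[151.7 258.9] 573.5 [[0.466, -0.331], [0.483, -0.329], [0.499, -0.327], [0.506, -0.326]]
[241.8 194.7] 235.5 [[0.435, -0.126], [0.453, -0.132], [0.47, -0.137], [0.477, -0.14]]
[402.2 150.7] 8055.5 [[0.53, 0.214], [0.544, 0.195], [0.558, 0.177], [0.564, 0.17]]
[405.7 103.4] 105.0 [[0.422, 0.323], [0.441, 0.299], [0.458, 0.278], [0.466, 0.269]]
side disc [0.52603007 0.20552807] 0.13741876493555163 138 310
[398.1 297.9] 1276.5 [[0.523, -0.313], [0.502, -0.329], [0.482, -0.343], [0.473, -0.349]]
[308.6 253.8] 604.0 [[0.471, -0.123], [0.452, -0.147], [0.435, -0.17], [0.427, -0.18]]
[400.  242.9] 393.5 [[0.642, -0.209], [0.615, -0.229], [0.59, -0.248], [0.579, -0.256]]
[389.9 179.7] 380.5 [[0.819, -0.013], [0.783, -0.043], [0.75, -0.071], [0.736, -0.082]]
[240.7 176.4] 3532.5 [[0.519, 0.228], [0.497, 0.186], [0.477, 0.148], [0.469, 0.132]]
[350.2 130.6] 102583.5 [[0.951, 0.286], [0.908, 0.242], [0.869, 0.2], [0.852, 0.183]]
```

View pics/ca.png

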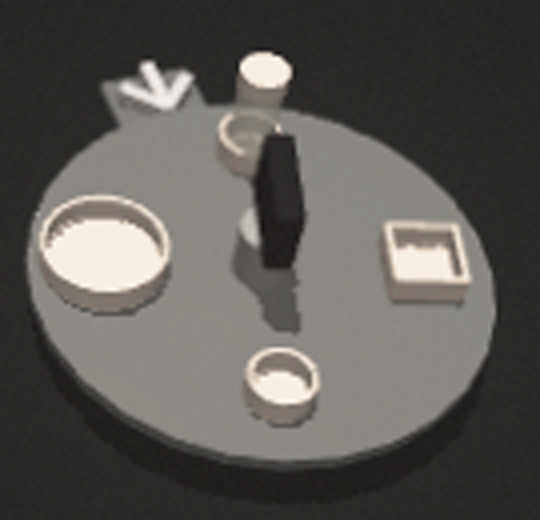

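Crop: arrow tip about (381.2,111.7) and tail (377,101.2) in full-image pixels. Wide cup rim centre is about (366,142.5), on the disc's left. Next I go above it for a closer look with the wrist camera.

```bash
python3 - <<'E'
from h import *
p=camera_params("scene");C=np.array([.54,.21])
for n,uv,z in(("tip",(381.2,111.7),.02),("tail",(377,101.2),.02),("cup",(366,142.5),.046),("sq",(446.2,147.5),.046)):
    d=ray(p,uv,z)[0,:2]-C;print(n,np.hypot(*d).round(3),np.degrees(np.arctan2(d[1],d[0])).round(1))
ps=camera_params("side");print(ray(p,(153,257),.08),ray(ps,(400,285),.08))
goto(np.array([.50,.195,.27]),down(np.radians(111)))
pw=camera_params("wrist");w=camera("wrist");cv2.imwrite("pics/w.png",w[:,:,::-1]);np.save("w.npy",pw,allow_pickle=True)
print(sense()["t"],sense()["qpos"].round(2))
E
```

```text
tip 0.137 160.7
tail 0.173 159.6
cup 0.084 -131.9
sq 0.085 53.6
[[ 0.50350536 -0.32290623  0.08      ]] [[ 0.49704558 -0.33093938  0.08      ]]
2.15 [ 0.16 -0.06  1.8   0.    1.4  -1.78]
```

View pics/w.png

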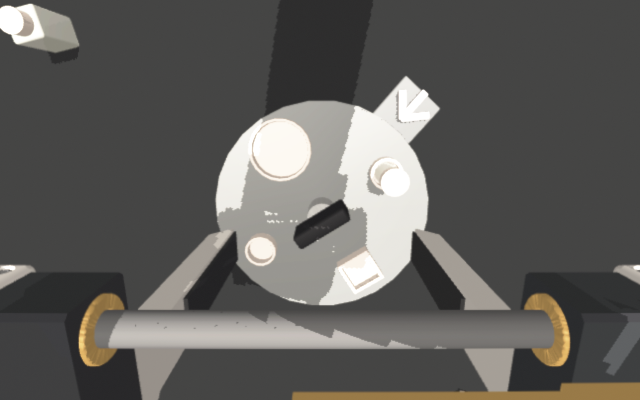

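The wrist view shows the wide cup rim at (280,150), square cup (360,271), bar (321,224), and arrow tip about (401,121) to tail about (427,94).

```bash
python3 - <<'E'
from h import *
p=np.load("w.npy",allow_pickle=True).item();im=cv2.imread("pics/w.png");g=im.max(2)
# disc
m=(g>95).astype(np.uint8);
P=[]
for a in np.radians(np.arange(0,360,3)):
    # outermost bright px along radius from (322,203)
    rr=np.arange(90,120,.5);u=(322+rr*np.cos(a));v=(203+rr*np.sin(a))
    s=cv2.remap(g,u.astype(np.float32)[None],v.astype(np.float32)[None],1)[0].astype(int)
    d=np.diff(s[::4]);k=d.argmin()
    if d[k]<-25:P.append((u[4*k+2],v[4*k+2]))
P=ray(p,P,.03);q,r=circ(P)
for _ in range(8):
    k=abs(np.hypot(*(P[:,:2]-q).T)-r)<.003;q,r=circ(P[k])
print("disc",q,r,k.sum(),len(k))
def rep(n,uv,z):
    d=ray(p,uv,z)[0,:2]-q;print(n,uv,np.hypot(*d).round(4),np.degrees(np.arctan2(d[1],d[0])).round(2))
hsv=cv2.cvtColor(im,cv2.COLOR_BGR2HSV)
for th in(200,225,240):
  for c in blobs(g>th,40):
    if 225<c[:,0].mean()<440 and 70<c[:,1].mean()<300:
        (x,y),(w,h),_=cv2.minAreaRect(c.astype(np.int32));rep(f"b{th} {w:.0f}x{h:.0f}",(round(x,1),round(y,1)),.046)
for n,uv in(("tip",(401,121)),("tail",(427,94)),("plateL",(406,76)),("plateR",(439,107))):rep(n,uv,.02)
crop=im[60:300,210:450];cv2.imwrite("pics/w2.png",cv2.resize(crop[:100,140:],None,fx=6,fy=6,interpolation=2)[:600])
E
```

```text
disc [0.53883763 0.20757178] 0.1238770859846185 99 115
b200 30x28 (260.0, 251.0) 0.084 -36.59
b200 6x21 (315.9, 208.7) 0.0084 -113.63
b200 68x117 (254.4, 160.8) 0.094 -108.48
b200 94x237 (382.2, 193.4) 0.0718 130.25
b225 28x29 (259.5, 251.0) 0.0845 -36.8
b225 67x115 (255.1, 160.2) 0.0939 -109.09
b225 93x235 (382.3, 193.2) 0.0719 130.39
b240 32x36 (360.5, 272.4) 0.0854 53.76
b240 28x27 (260.0, 250.5) 0.0837 -36.94
b240 64x100 (260.1, 153.6) 0.0945 -114.66
b240 72x79 (380.4, 153.1) 0.0936 157.9
b240 32x30 (414.0, 105.0) 0.1534 161.7
tip (401, 121) 0.1357 159.48
tail (427, 94) 0.1758 159.16
plateL (406, 76) 0.1763 169.22
plateR (439, 107) 0.1762 152.62
```

View pics/w2.png

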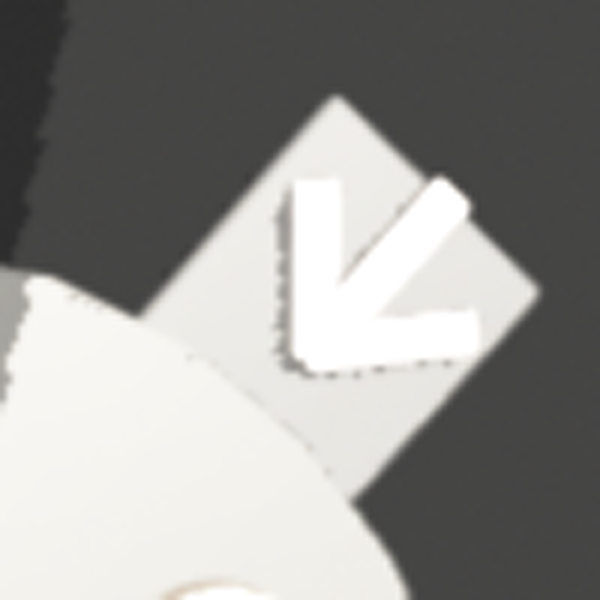

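```bash
cat > meas.py <<'E'
E
python3 - <<'E'
from h import *
p=np.load("w.npy",allow_pickle=True).item();q=np.array([.5390,.2080])
for n,uv,z in(("tip",(399.5,120.8),.02),("tail",(425.3,91.7),.02),("platemid",(423.1,92.2),.018),("cup",(280,150),.046),("sq",(360.5,271),.046),("small",(260,250.8),.046)):
    d=ray(p,uv,z)[0,:2]-q;print(n,np.hypot(*d).round(4),np.degrees(np.arctan2(d[1],d[0])).round(2))
# bar top from dark mask
im=cv2.imread("pics/w.png");g=im.max(2);m=np.zeros_like(g);m[190:260,280:360]=g[190:260,280:360]<45
c=max(blobs(m,100),key=len);r=cv2.minAreaRect(c.astype(np.int32));b=cv2.boxPoints(r);X=ray(p,b,.1);print(r,np.degrees(np.arctan2(*(X[1]-X[0])[1::-1])),np.degrees(np.arctan2(*(X[2]-X[1])[1::-1])))
yaw=np.radians(53.5)
goto(np.array([*q,.17]),down(yaw));line_to(np.array([*q,.084]),feed=.1)
close_gripper(30);s=sense();print(s["t"],s["opening"],s["wrist_force"].round(1),s["torque"].round(2),s["tcp_pos"],s["qpos"].round(2))
E
```

```text
tip 0.1348 160.28
tail 0.1763 160.34
platemid 0.1748 160.71
cup 0.0846 -127.06
sq 0.0834 54.31
small 0.084 -37.03
((319.09710693359375, 217.9471435546875), (19.008758544921875, 57.353389739990234), 70.90650939941406) 130.81349987657788 40.329736359490546
5.2917 0.01591224552916329 [ 4.   4.7 -3.9] [ 0.46 -0.38 -0.03] [0.53965047 0.20888885 0.08397062] [ 0.17  0.25  1.83  0.    1.06 -0.76]
```

```bash
python3 - <<'E'
from h import *
s=sense();P=np.array([.539,.208,.084])
for y in np.radians([29,4,-19.6]): goto(P,down(y))
s=sense();print(s["t"],s["opening"],s["wrist_force"].round(1),s["torque"].round(2))
release();line_to(np.array([.539,.208,.17]),feed=.2)
goto(np.array([.50,.195,.27]),down(np.radians(111-90)))
goto(np.array([.50,.195,.27]),down(np.radians(70)))
pw=camera_params("wrist");w=camera("wrist");cv2.imwrite("pics/x.png",w[:,:,::-1]);np.save("x.npy",pw,allow_pickle=True)
print(sense()["t"])
E
```

```text
6.7583 0.016183683276297166 [ 8.6  7.  -7.1] [ 0.86 -0.85 -0.06]
10.2083
```

View pics/x.png

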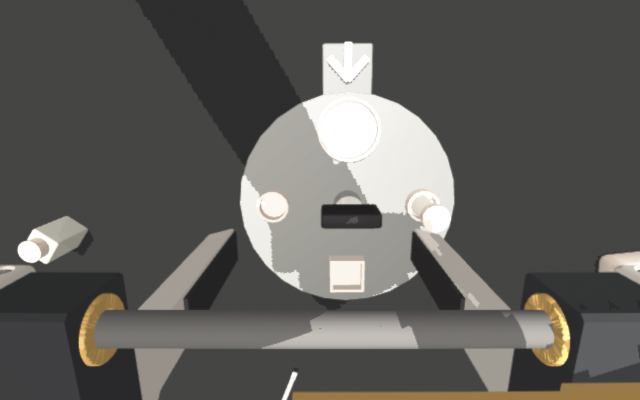

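The wide cup (349,130) now stands at the arrow (tip (347.5,82), tail (348,43)). The square cup is opposite at (347,273). Now to measure the residual.

```bash
python3 - <<'E'
from h import *
p=np.load("x.npy",allow_pickle=True).item();im=cv2.imread("pics/x.png");g=im.max(2)
P=[]
for a in np.radians(np.arange(0,360,3)):
    rr=np.arange(92,118,.5);u=(348+rr*np.cos(a));v=(197+rr*np.sin(a))
    s=cv2.remap(g,u.astype(np.float32)[None],v.astype(np.float32)[None],1)[0].astype(int)
    d=np.diff(s[::4]);k=d.argmin()
    if d[k]<-25:P.append((u[4*k+2],v[4*k+2]))
P=ray(p,P,.03);q,r=circ(P)
for _ in range(8):
    k=abs(np.hypot(*(P[:,:2]-q).T)-r)<.003;q,r=circ(P[k])
print("disc",q,r,k.sum(),len(k))
def rep(n,uv,z):
    X=ray(p,uv,z)[0,:2];d=X-q;print(n,np.round(uv,1),X.round(4),np.hypot(*d).round(4),np.degrees(np.arctan2(d[1],d[0])).round(2))
for th in(235,246,250):
  for c in blobs(g>th,60):
    if 255<c[:,0].mean()<450 and 35<c[:,1].mean()<300:
        x,y,w,h=cv2.boundingRect(c);rep(f"{th} {w}x{h}",(x+(w-1)/2,y+(h-1)/2),.02 if y<60 else .046)
# shaft of arrow / plate edges
row=g[55:60].astype(int).mean(0);d=np.diff(row);print("plate edges",310+d[310:340].argmax(),360+d[360:390].argmin())
for y in(45,49,53):print(y,np.where(g[y,325:370]>248)[0]+325)
rep("cup",(349,129.5),.046);rep("tip",(347.5,82),.02);rep("tail",(348,43),.02)
cv2.imwrite("pics/x2.png",cv2.resize(im[35:170,295:400],None,fx=4,fy=4,interpolation=2))
E
```

```text
disc [0.53880727 0.20812709] 0.12405307855581718 99 106
235 20x11 [287.5 277. ] [0.5954 0.1134] 0.1104 -59.12
235 34x31 [346.5 276. ] [0.618  0.1791] 0.0843 -20.13
235 43x42 [429.  211.5] [0.5752 0.292 ] 0.0914 66.53
235 47x91 [264. 221.] [0.5221 0.1137] 0.0959 -100.02
235 138x170 [371.5 126.5] [0.4664 0.2634] 0.0911 142.66
246 33x31 [347. 276.] [0.6182 0.1797] 0.0843 -19.73
246 28x28 [436.5 218.5] [0.586  0.2977] 0.1012 62.19
246 33x29 [271. 207.] [0.5096 0.1273] 0.0859 -109.85
246 32x29 [423.5 205. ] [0.5658 0.2883] 0.0846 71.36
246 78x70 [342.5 126.5] [0.4537 0.2317] 0.0883 164.52
246 44x40 [347.5  61.5] [0.3918 0.2606] 0.1561 160.38
250 29x22 [345.  272.5] [0.6132 0.1789] 0.0799 -21.45
250 28x26 [436.5 218.5] [0.586  0.2977] 0.1012 62.19
250 31x23 [271. 204.] [0.5064 0.1286] 0.0858 -112.17
250 32x23 [423.5 202. ] [0.5625 0.2892] 0.0845 73.71
250 65x66 [349.  128.5] [0.4581 0.2375] 0.0859 160.02
250 43x40 [348.   61.5] [0.3919 0.2611] 0.1561 160.18
plate edges 322 371
45 [344 345 346 347 348 349 350 351 352]
49 [344 345 346 347 348 349 350 351 352]
53 [344 345 346 347 348 349 350 351]
cup [349.  129.5] [0.4591 0.2371] 0.0849 160.01
tip [347.5  82. ] [0.4118 0.2536] 0.1349 160.3
tail [348  43] [0.3743 0.2672] 0.1748 160.25
```

View pics/x2.png

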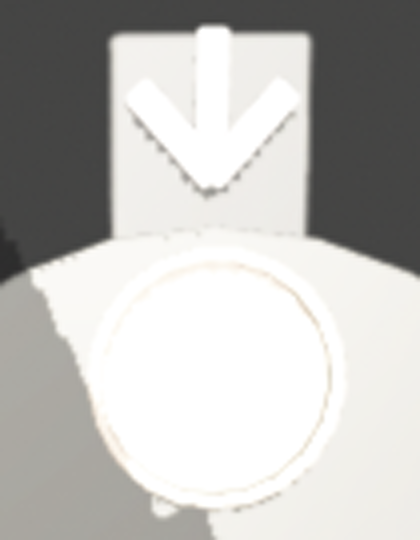

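The disc axis is at (0.539,0.208), the cup is at 160.1° and the arrow at 160.3°, so it is aligned. Next is the jar.

```bash
python3 - <<'E'
from h import *
goto(np.array([.514,-.29,.27]),down(np.radians(-20)))
p=camera_params("wrist");w=camera("wrist")[:,:,::-1].copy();g=w.max(2);print(sense()["t"])
for th in(170,215,240):
  for c in blobs(g>th,200):
    if c[:,1].mean()<300:
        (x,y),r=cv2.minEnclosingCircle(c.astype(np.int32));X=ray(p,(x,y),.08)[0]
        R=np.hypot(*(ray(p,(x+r,y),.08)[0]-X)[:2]);print(th,round(x,1),round(y,1),round(r,1),cv2.contourArea(c),X.round(4),"R",R.round(4))
cv2.imwrite("pics/j.png",w);np.save("j.npy",p,allow_pickle=True)
E
```

```text
12.025
170 326.7 218.0 23.2 1559.0 [ 0.5035 -0.3251  0.08  ] R 0.024
170 579.3 210.0 85.3 9278.5 [ 0.7512 -0.4055  0.08  ] R 0.0895
170 405.0 80.5 15.4 629.0 [ 0.6183 -0.2231  0.08  ] R 0.0145
170 221.5 53.0 22.5 1044.0 [ 0.4659 -0.1423  0.08  ] R 0.0208
215 326.6 219.3 22.7 1493.5 [ 0.503  -0.3263  0.08  ] R 0.0234
215 579.5 211.1 83.9 8269.0 [ 0.7512 -0.4067  0.08  ] R 0.088
215 405.1 80.5 14.8 590.5 [ 0.6184 -0.2231  0.08  ] R 0.0139
215 221.5 53.0 21.7 985.0 [ 0.4659 -0.1423  0.08  ] R 0.0201
240 602.0 242.0 46.4 1949.5 [ 0.768  -0.4489  0.08  ] R 0.0499
240 326.5 218.7 22.5 1454.0 [ 0.5031 -0.3257  0.08  ] R 0.0232
240 579.2 211.3 83.5 6078.5 [ 0.7509 -0.4069  0.08  ] R 0.0877
240 405.4 80.2 14.4 545.0 [ 0.6187 -0.223   0.08  ] R 0.0136
240 221.5 53.0 21.5 917.0 [ 0.4659 -0.1423  0.08  ] R 0.0199
```

View pics/j.png

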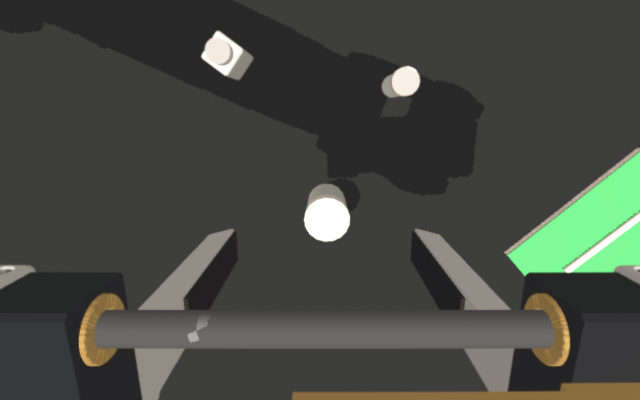

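The lid is at (326.5,219), giving the jar at (0.503,-0.326) with R 23.4 mm, which matches the given size. It's clear of its neighbours, so I'll grasp it.

```bash
python3 - <<'E'
from h import *
J=np.array([.503,-.326]);o=down(np.radians(-20))
goto(np.array([*J,.18]),o);line_to(np.array([*J,.043]),feed=.12)
print(sense()["wrist_force"].round(1))
close_gripper(20);s=sense();print(s["t"],s["opening"],s["grip_force"],s["tcp_pos"],s["wrist_force"].round(1))
line_to(np.array([*J,.20]),feed=.15)
s=sense();print(s["opening"],s["wrist_force"].round(1),s["grip_force"])
cup=np.array([.4590,.2372]);o=down(np.radians(70.3))
goto(np.array([.503,-.1,.24]),down(np.radians(20)))
goto(np.array([*cup,.20]),o)
a=camera("side");cv2.imwrite("pics/s1.png",cv2.resize(a[20:260,120:400,::-1],None,fx=2.5,fy=2.5))
s=sense();print(s["t"],s["opening"],s["tcp_pos"],s["qpos"].round(2))
E
```

```text
[ 0.1 -0.1  0.3]
14.5917 0.045666433022855446 19.997137114405632 [ 0.50302294 -0.32600857  0.04295143] [ 0.4 -0.2  0.3]
0.04566500232143761 [ 0.4  0.5 -1.6] 19.996365755796432
18.05 0.045355300952474815 [0.45978693 0.23615606 0.20015942] [ 0.26 -0.05  1.92 -0.    1.27 -0.97]
```

View pics/s1.png

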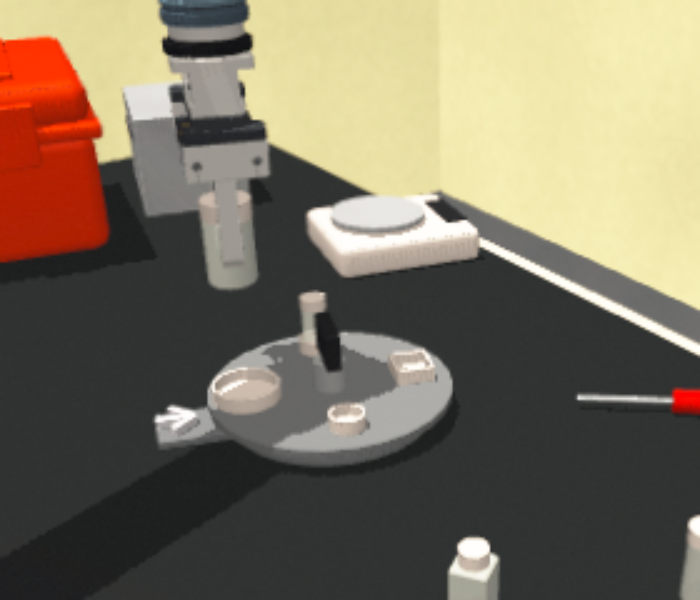

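The jar is held upright above the wide cup at crop (245,388), and the cup is still at the arrow. Lowering it now.

```bash
python3 - <<'E'
from h import *
cup=np.array([.4590,.2372])
line_to(np.array([*cup,.090]),feed=.08)
sleep(.2);f0=sense()["wrist_force"];z=.090
while z>.0745:
    z-=.0015;line_to(np.array([*cup,z]),feed=.02)
    s=sense();d=s["wrist_force"]-f0
    if d[2]>4 or np.hypot(*d[:2])>8: break
print(z,d.round(1),s["tcp_pos"],s["t"])
release();s=sense();line_to(np.array([*cup,.20]),feed=.12)
goto(np.array([.459,.0,.30]),down(np.radians(70)))
sleep(.3)
for n in("side","scene"):
    a=camera(n);cv2.imwrite(f"pics/f_{n}.png",a[:,:,::-1])
a=cv2.imread("pics/f_side.png")[120:220,160:330];b=cv2.imread("pics/f_scene.png")[80:220,330:480]
cv2.imwrite("pics/f.png",np.hstack([cv2.resize(a,(400,235)),cv2.resize(b,(400,373))[:235]]) if 0 else np.vstack([cv2.resize(a,(493,290)),cv2.resize(b,(493,460))[:290]]))
print(sense()["t"])
E
```

```text
0.07499999999999998 [-1.7 -1.1  6.2] [0.45962042 0.2373685  0.07585297] 22.275
25.7583
```

View pics/f.png

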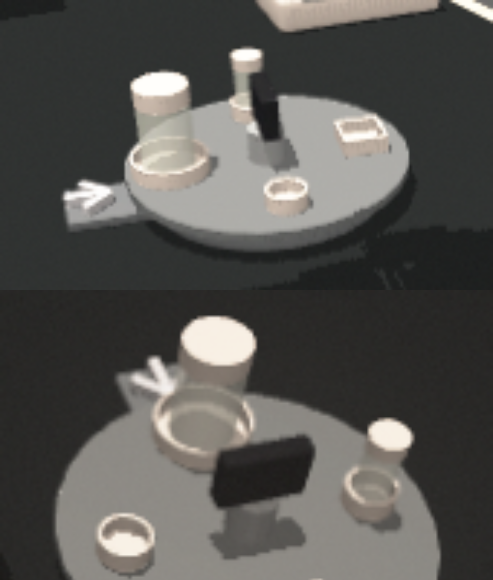

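Both views show the jar upright and seated inside the wide cup, next to the arrow. One numerical check from the earlier viewpoint will confirm the cup didn't move.

```bash
python3 - <<'E'
from h import *
goto(np.array([.50,.195,.27]),down(np.radians(70)))
p=camera_params("wrist");im=camera("wrist")[:,:,::-1];g=im.max(2);q=np.array([.5388,.2081])
for th in(246,250):
  for c in blobs(g>th,60):
    if 255<c[:,0].mean()<450 and 35<c[:,1].mean()<300:
        x,y,w,h=cv2.boundingRect(c);X=ray(p,(x+(w-1)/2,y+(h-1)/2),.046)[0,:2];d=X-q
        print(th,x,y,w,h,np.hypot(*d).round(4),np.degrees(np.arctan2(d[1],d[0])).round(2))
print(sense()["t"])
E
```

```text
246 331 260 33 30 0.0842 -19.72
246 423 204 27 28 0.1009 62.1
246 256 191 32 30 0.0857 -110.02
246 408 190 32 29 0.0847 71.3
246 304 92 78 68 0.0883 164.69
246 327 41 43 40 0.1529 160.93
250 331 261 29 22 0.0804 -21.43
250 423 204 27 27 0.1008 62.43
250 262 192 25 23 0.0828 -112.03
250 408 190 32 23 0.0846 73.65
250 317 95 65 65 0.0864 160.19
250 327 41 43 40 0.1529 160.93
26.6333
```

The carousel hasn't moved (cup at 160.2°, arrow at 160.3°), so I'm handing it in.

```bash
python3 -c "
from bench import *
print(sign_off())"
```

```text
the job is handed in; nothing more can be done
None
```

The job is handed in at about 27 s: the wide cup is within about half a degree of the arrow, with the wide jar standing upright and fully down in it.

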